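Slide the carousel ring into its pocket and key it onto the spindle

ROBOT

A 6-joint arm with a two-finger parallel gripper is mounted at the origin on a cart in front of the work surface, level with it; the furniture and walls round the work are solid. World frame = base frame: x ahead of the robot, y to its left, z up, the work surface at z = 0. Lengths are in m, angles in degrees, forces in N, time in s.
With the tool pointing down it reaches from about 0.375 to 0.9 m from the base axis. Payload 3.1 kg.
Tool frame: the origin (TCP) lies at the very end of the fingers, on their centre line; the grasp point (between the pads) lies 19 mm behind it; z points along the fingers, y is the line along which they close (so a half turn about z gives the same grasp; the last joint's range is limited). The gripper opens to 85 mm and grips with 20 to 120 N. Pads are 22 mm wide; open, the fingers measure 114 mm over their backs; the gripper's body (76 mm by 85 mm) begins 54 mm behind the grasp point. The pads swing forward as they close: fully open they stand 13 mm farther back than shut.
Start: joints at [58.986, 30.224, 82.088, -0, 67.689, -10.227], TCP at [0.222, 0.584, 0.231] pointing down, gripper open.
Joint ranges: [-176.69, 176.69], [-43.24, 126.21], [12.49, 139.97], [-82, 262], [0, 151.66], [-163.58, 163.58]. Speed limits (degrees/s): [159.86, 159.86, 180, 180, 180, 180].

INTERFACE

Orientations are given as [roll, pitch, yaw] about the fixed x, y, z axes, in that order (R = Rz(yaw) Ry(pitch) Rx(roll)).
In Python, from station import * gives the robot as it stands.
- The arm moves only by the shell command python3 -m pendant 'ROWS' [OPENING] [FORCE]. ROWS is JSON, a list of rows, each a list of 2 entries, a list of its own where there are three numbers: the shift along the tool's x, y, z in cm, then the turn about the tool's z in degrees. In form: [[[tx, ty, tz], turn], ...]. A call has 1 to 10 rows; each row shifts and turns the commanded pose from where the row before left it, along the tool's axes as they then stand; what a row does not reach is not made up. A row lasts 1/12 s, in which the tool goes at most 41.7 mm and 7.16 degrees, less where a joint would pass 70% of its speed; a pose out of reach is approached as far as the arm can. A call is refused whole if a number of a shift passes 4.17 or a number of a turn 7.16, either way. A call with a gripper value outside its range is refused whole. OPENING is the gripper command: -1 is fully open, 1 is shut, values between are in proportion, set as the call begins (- or left out, the last holds). The fingers move at their own pace and stop on an object; FORCE is the grip in N (left out, the last holds). Time passes only in rows, so rows that do not move let the fingers close. It gives the time, the measured TCP pose, the force, the opening and the grip force at its end, in the units of the state.
- read_state(): the state, without advancing time (a new reading comes with each control period).
- grab_frame(name): name is "side" or "top"; returns a dict with "img" (400x640x3 uint8, blue, green, red), "camera_matrix" (3x3 intrinsics, pixels), "eye" and "attitude" of the camera in the world. Camera axes: x right, y down, z forward; pixel columns grow to the right and rows downward; lengths in m; the calibration is good to about 2 mm. A picture is of the moment at which its call begins. There is no depth.
- job_done(): hands the job in; it is judged then, once.
The state is a dict: "time_s": time; "q": joint angles; "joint_vel": joint speeds; "effort": joint torques, N m; "tool_pos": TCP position; "tcp_rot": TCP orientation; "ft_force": force on the tool from outside, world axes, zero at the start; "torque": the same for the moment, N m; "gripper_width": finger opening in m; "finger_force": force on a finger pad.
Only numpy, scipy, OpenCV 4.12 (cv2) and the standard library are available. Lean on these libraries where they do the work, as an engineer would, in place of code of your own. Each camera call takes 0.05 s, during which the arm holds its last target. There are 200 camera calls.

TASK

Mount the sample carousel for the spectrometer: slide the white ring along the blue deck into the round pocket, without lifting it off the deck, and turn it on the brass spindle until its tab drops into the keyway and the ring sits fully down and level in the pocket. Leave the things around it where they are.

Things in the scene. Friction and masses are not known exactly. Their poses are not given: they have to be found in the camera images.
- deck: blue carousel deck, a plate fixed to the bench, 140 mm (x) by 300 mm (y), flat top 26 mm above the bench, edges without lips. Origin: centre of its underside. A round pocket is sunk in the top near the +y end, its centre 86 mm from the origin along +y; the ring starts on the top, about 45 mm from the origin along -y.
- pocket (a point): centre of the pocket's floor, 15 mm below the deck's top; axes as the deck's, z up. The pocket is 113 mm in diameter with upright walls. The brass spindle rises from the middle of its floor.
- spindle_top (a point): centre of the top of the fixed brass spindle, 39 mm in diameter, 7 mm high, its top 8 mm below the deck's top. A keyway 15 mm wide is cut in its side, full height, from the rim in to 8 mm from the axis. Which way the keyway points differs every time and is not given (axes are the deck's); it is at least 0.7 rad from the tab's starting direction. The ring covers it later.
- ring_mid (a point): centre of the white carousel ring, on its axis, half-way up (9 mm above its underside); z up. Flat loose slippery plastic ring, about 0.6 kg, 110 mm outside diameter, 18 mm thick, bore 46 mm. Slid over the pocket it drops in, but stays propped and tilted (5 to 6 degrees, tab side high) while its tab rests on the spindle's top.
- ring: the same ring, origin at the centre of its underside; its +y points to the tab, its +x and -x to the two posts. When the tab meets the keyway the ring drops by about 5 mm, lies level with its top 3 mm above the deck's top, and turns no farther against a light push (5 N); over about 10 N on a post can tip the tab out again.
- tab (a point): centre of the steel tab, 10 mm wide, that reaches from the ring's bore inward to 12 mm from the axis, 12 mm high, its underside level with the ring's; a red dot on the ring's top marks it
- post_a (a point): top of an upright brass finger post on the ring's +x side, 12 mm in diameter, 39 mm from the axis, rising 24 mm above the ring's top; pushing it sideways turns the ring easily in the pocket (2 to 3 N), either way round
- post_b (a point): top of the second, equal finger post, on the ring's -x side
- dish_a: shallow clear petri dish, 61 mm across, 14 mm high; a bystander, origin at the centre of its underside
- dish_b: second shallow clear petri dish, 61 mm across, 14 mm high; a bystander, origin at the centre of its underside
- vial_red: white vial with a red cap, 30 mm across, 52 mm high; a bystander, origin at the centre of its underside
- vial_blue: white vial with a blue cap, 30 mm across, 52 mm high; a bystander, origin at the centre of its underside
- stapler: black stapler, 118 x 34 x 35 mm; a bystander, origin at the centre of its underside
- sticky_pad: yellow pad of notes, 76 x 76 x 9 mm; a bystander, origin at the centre of its underside
- tweezers: steel tweezers lying flat, 124 mm long; a bystander, origin at the centre of its underside

How it is judged (in metres and radians):
At the end, for the whole second after the job is handed in: The ring lies in the pocket with its tab down in the keyway: its centre within 5 mm of the pocket's axis and at most 11 mm above the pocket's floor (9 mm when fully down), level within 0.03 rad, and at rest (z of ring_mid in the frame of pocket below 0.011 m and horizontal distance between ring_mid and pocket below 0.005 m and angle between ring_mid's own z axis and vertical below 0.03 rad and linear speed of ring below 0.01 m/s and angular speed of ring below 0.05 rad/s); the robot touches nothing.
It fails at once if the ring is lifted more than 15 mm off the deck (z of ring_mid in the frame of pocket above 0.039 m).
It fails at once if a dish, vial, the stapler, the note pad or the tweezers is moved more than 30 mm (distance of any of dish_a, dish_b, vial_red, vial_blue, stapler, sticky_pad, tweezers from where it was at the start of the episode above 0.03 m).
It also fails if it takes over 64 s, if anything falls off the work surface, if the arm or the gripper's body presses on something with over 40 N, if the wrist force passes 120 N, or if a joint passes its speed limit or range.

## Working session

There is one attempt and no reset: what is moved stays moved. The work goes in short steps, Python scripts to look and compute and a shell command to move; the robot and the scene stay as the last step left them, time stands still between calls to the robot, and variables do not carry over. Pictures are saved under pics/ and viewed, at most 10 in all, crops included, and the job is handed in when it is done.

```bash
mkdir -p pics
python3 - <<'E'
from station import *
import cv2
for n in("top","side"):
    f=grab_frame(n); cv2.imwrite(f"pics/{n}0.png",f["img"]); print(n,f["camera_matrix"],f["eye"],f["attitude"])
print(read_state())
E
```

```text
top [[395.27185266   0.         325.99125393]
 [  0.         395.27185266 198.29265363]
 [  0.           0.           1.        ]] [0.35421091 0.17115406 1.36032774] [-174.18305857   -0.18076134  -90.95343946]
side [[413.99350231   0.         321.79551412]
 [  0.         413.99350231 204.23422793]
 [  0.           0.           1.        ]] [ 0.25550208 -0.97890294  0.56191598] [-111.91940119    1.04838153  -12.85890571]
{'time_s': 0.1, 'q': array([ 5.89851739e+01,  3.02735510e+01,  8.21481071e+01, -1.01603942e-03,
        6.76904100e+01, -1.02306817e+01]), 'joint_vel': array([ 0.1198193 , -0.16626092, -0.16787283, -0.06171984, -0.06081603,
        0.02487444]), 'effort': array([-5.91296121e-04, -4.43302846e+01, -1.78583568e+01, -3.11015838e-04,
        3.80919693e-03,  2.20505120e-05]), 'tool_pos': array([0.22145717, 0.58376653, 0.23043764]), 'tcp_rot': array([-1.79889547e+02, -1.89803174e-02,  1.59216224e+02]), 'ft_force': array([-1.37277051,  0.09699361, -0.19863133]), 'torque': array([-0.01020619, -0.03178662, -0.01301295]), 'finger_force': 0.0, 'gripper_width': 0.08555586692423875}
```

View pics/top0.png

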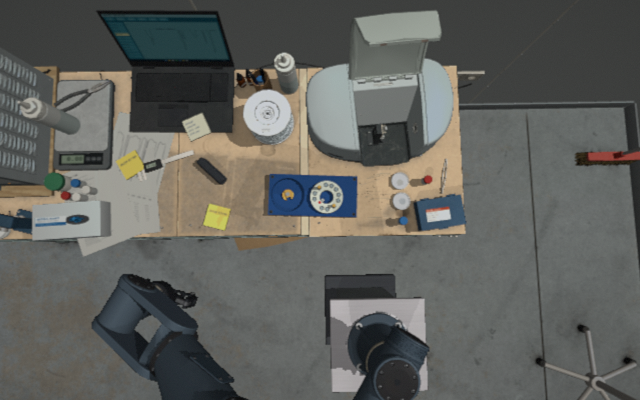

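View pics/side0.png

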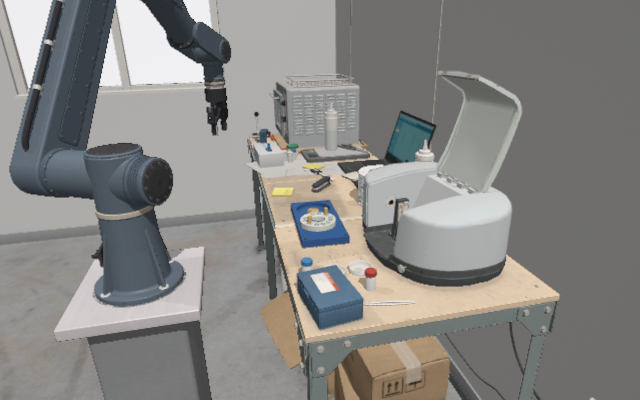

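The top view shows the blue deck at (270–357, 175–217). The pocket with the spindle is near (288, 195) and the ring near (326, 196). The side view shows the ring near (318, 220). I'll zoom in and measure.

```bash
cat > h.py <<'E'
from station import *
import cv2, numpy as np
from scipy.spatial.transform import Rotation as R
def ray(f,u,v,z):
    K=f["camera_matrix"]; d=R.from_euler('xyz',f["attitude"],degrees=True).as_matrix()@np.linalg.solve(K,[u,v,1.]); e=np.array(f["eye"])
    return e+d*(z-e[2])/d[2]
def proj(f,p):
    c=R.from_euler('xyz',f["attitude"],degrees=True).as_matrix().T@(np.array(p)-f["eye"]); q=f["camera_matrix"]@c; return q[:2]/q[2]
def crop(f,x0,y0,x1,y1,s,name):
    cv2.imwrite(name,cv2.resize(f["img"][y0:y1,x0:x1],None,fx=s,fy=s,interpolation=cv2.INTER_CUBIC))
def st():
    s=read_state(); print(s['time_s'],np.round(s['tool_pos'],4),np.round(s['tcp_rot'],1),np.round(s['ft_force'],1),s['gripper_width'])
E
python3 - <<'E'
from h import *
f=grab_frame("top"); g=grab_frame("side")
a=cv2.resize(f["img"][168:226,262:362],None,fx=6,fy=6,interpolation=cv2.INTER_CUBIC)
b=cv2.resize(g["img"][190:250,275:375],None,fx=4,fy=4,interpolation=cv2.INTER_CUBIC)
c=np.zeros((a.shape[0]+b.shape[0],600,3),np.uint8); c[:a.shape[0]]=a; c[a.shape[0]:,:400]=b
cv2.imwrite("pics/z1.png",c)
hsv=cv2.cvtColor(f["img"],cv2.COLOR_BGR2HSV)
m=cv2.inRange(hsv,(105,120,50),(125,255,255)); m[:, :262]=0; m[:,362:]=0; m[:165]=0;m[225:]=0
cs,_=cv2.findContours(m,0,2); c=max(cs,key=cv2.contourArea)
r=cv2.minAreaRect(c); bp=cv2.boxPoints(r); print(r)
print([np.round(ray(f,*p,.026),4) for p in bp])
w=ray(f,*r[0],.026); print("deck",w)
m=cv2.inRange(hsv,(0,0,140),(180,90,255)); m[:, :306]=0; m[:,348:]=0; m[:172]=0;m[220:]=0
cs,_=cv2.findContours(m,0,2); c=max(cs,key=cv2.contourArea); e=cv2.minEnclosingCircle(c); print(e, ray(f,*e[0],.044))
E
```

```text
((312.2508850097656, 195.2197265625), (87.3841323852539, 40.16337966918945), 1.7357045412063599)
[array([0.44  , 0.3615, 0.026 ]), array([0.5772, 0.3571, 0.026 ]), array([0.5632, 0.0592, 0.026 ]), array([0.4262, 0.0667, 0.026 ])]
deck [0.50130552 0.21115831 0.026     ]
((326.09423828125, 196.4842987060547), 16.28977394104004) [0.4943059  0.16432419 0.044     ]
```

View pics/z1.png

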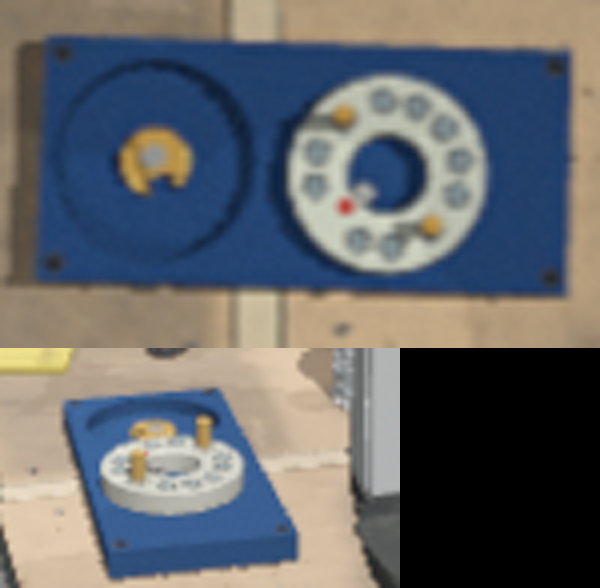

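The zoom shows the tab's red dot at crop (345, 206) with the ring centre at (388, 173), so the tab points to about 127° in the world. The keyway opens at (163, 188) from the spindle centre (155, 159), which is about 195°. So the ring needs roughly +67° (CCW).

The plan is to cradle the ring from its -y side with the part-open fingers and push it along +y. Then I'll turn both posts with the fingers as a couple.

```bash
python3 -m pendant '[[[0,0,0],7.1],[[0,0,0],7.1],[[0,0,0],7.1],[[0,0,0],7.1],[[0,0,0],7.1],[[0,0,0],7.1],[[0,0,0],7.1],[[0,0,0],7.1],[[0,0,0],7.1],[[0,0,0],7.1]]' -0.4
python3 - <<'E'
from h import *
f=grab_frame("top"); st()
print("spindle",ray(f,287.5,194.3,.018),"pocket",ray(f,287.2,194.6,.026), "posts", ray(f,262+343/6-.4,168+115/6-.4,.068), ray(f,262+431/6-.4,168+226/6-.4,.068))
k=ray(f,262+163/6-.4,168+188/6-.4,.018)-ray(f,287.5,194.3,.018); d=ray(f,262+345/6,168+206/6,.044)-ray(f,262+388/6,168+173/6,.044)
print(np.degrees([np.arctan2(k[1],k[0]),np.arctan2(d[1],d[0])]))
E
```

```text
time_s: 1.03
tool_pos: [0.2216, 0.5841, 0.231]
tcp_rot: [-180.0, 0.0, 87.9]
ft_force: [-0.4, 0.3, -0.6]
gripper_width: 0.0598
finger_force: 0.0
1.0833 [0.2217 0.5841 0.231 ] [-180.     0.    87.6] [ 1.7 -0.8  0.7] 0.05981346995415394
spindle [0.50672522 0.29588598 0.018     ] pocket [0.50480789 0.29616772 0.026     ] posts [0.52435106 0.18806053 0.068     ] [0.4623881  0.14085728 0.068     ]
[-165.23123342  126.71205598]
```

```bash
python3 -m pendant '[[[0,0,0],3.2],[[-3.4,2.2,0],0],[[-3.4,2.2,0],0],[[-3.4,2.2,0],0],[[-3.4,2.2,0],0],[[-3.4,2.2,0],0],[[-3.4,2.2,0],0],[[-3.4,2.2,0],0],[[-3.4,2.2,0],0],[[-3.4,2.2,0],0]]' >/dev/null; python3 -m pendant '[[[-3.4,2.2,0],0],[[-3.4,2.2,0],0],[[-3.4,2.2,0],0],[[-3.4,2.2,0],0],[[-3.2,2.2,0],0],[[0,0,2],0],[[0,0,3],0],[[0,0,3],0],[[0,0,3],0],[[0,0,2],0]]'; python3 -m pendant '[[[0,0,0],0],[[0,0,0],0],[[0,0,0],0]]'
```

```text
time_s: 2.75
tool_pos: [0.4864, 0.085, 0.0991]
tcp_rot: [-179.8, 0.0, 85.1]
ft_force: [-0.4, 0.8, -0.5]
gripper_width: 0.0598
finger_force: 0.0
time_s: 3.0
tool_pos: [0.4883, 0.0853, 0.1022]
tcp_rot: [179.9, -0.0, 85.1]
ft_force: [-0.5, -0.8, -0.4]
gripper_width: 0.0596
finger_force: 0.0
```

```bash
python3 -m pendant '[[[0,0,2.4],0],[[0,0,2.4],0],[[0,0,1.4],0],[[0,0,0.5],0],[[0,0,0.5],0],[[0,0,0],0],[[0,0,0],0],[[0,0,0],0]]'
python3 - <<'E'
from h import *
f=grab_frame("top"); g=grab_frame("side")
a=cv2.resize(f["img"][160:240,262:372],None,fx=4,fy=4,interpolation=cv2.INTER_CUBIC)
b=cv2.resize(g["img"][180:270,265:375],None,fx=3,fy=3,interpolation=cv2.INTER_CUBIC)
c=np.zeros((a.shape[0],440+330,3),np.uint8); c[:,:440]=a; c[:270,440:]=b
cv2.imwrite("pics/z2.png",c)
E
```

```text
time_s: 3.67
tool_pos: [0.4883, 0.0853, 0.0304]
tcp_rot: [179.9, -0.0, 85.0]
ft_force: [-0.3, 0.6, -0.8]
gripper_width: 0.06
finger_force: 0.0
```

View pics/z2.png

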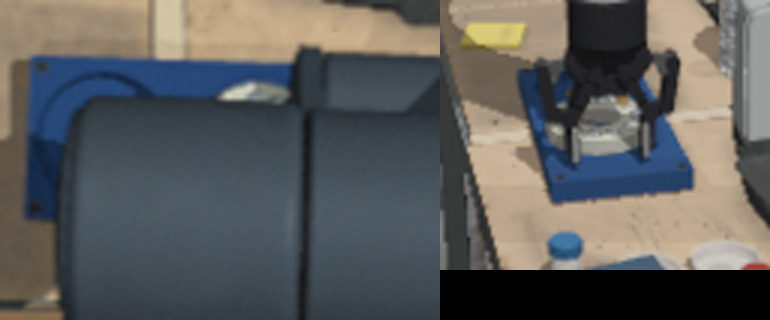

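The fingers stand symmetrically behind the ring at deck level, at (575, 150) and (645, 150) in the side crop. I'll push slowly.

```bash
python3 -m pendant '[[[0.6,0,0],0],[[0.6,0,0],0],[[0.4,0,0],0],[[0.4,0,0],0],[[0.4,0,0],0],[[0.4,0,0],0],[[0.4,0,0],0],[[0.4,0,0],0],[[0.4,0,0],0],[[0.4,0,0],0]]';python3 -m pendant '[[[0.4,0,0],0],[[0.4,0,0],0],[[0.4,0,0],0],[[0.4,0,0],0],[[0.4,0,0],0],[[0.4,0,0],0],[[0.4,0,0],0],[[0.4,0,0],0],[[0.4,0,0],0],[[0.4,0,0],0]]';python3 -m pendant '[[[0.4,0,0],0],[[0.4,0,0],0],[[0.4,0,0],0],[[0.4,0,0],0],[[0.4,0,0],0],[[0.4,0,0],0],[[0.4,0,0],0],[[0.4,0,0],0],[[0.4,0,0],0],[[0.3,0,0],0]]'
python3 - <<'E'
from h import *
g=grab_frame("side")
crop(g,265,160,385,260,4,"pics/z3.png")
E
```

```text
time_s: 4.6
tool_pos: [0.4912, 0.1295, 0.0293]
tcp_rot: [-180.0, 0.0, 85.0]
ft_force: [-0.0, -1.1, 0.4]
gripper_width: 0.0599
finger_force: 0.4
time_s: 5.43
tool_pos: [0.4947, 0.1694, 0.0293]
tcp_rot: [-180.0, 0.0, 85.0]
ft_force: [-0.1, -0.5, 0.3]
gripper_width: 0.06
finger_force: 0.4
time_s: 6.27
tool_pos: [0.4981, 0.2083, 0.0293]
tcp_rot: [180.0, -0.0, 85.0]
ft_force: [-1.0, -0.7, 0.5]
gripper_width: 0.0598
finger_force: 0.4
```

View pics/z3.png

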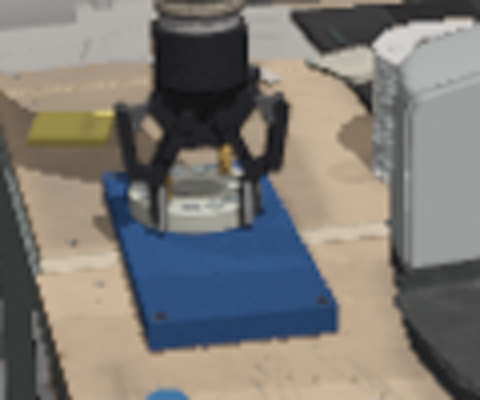

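The ring is cradled between the fingers at (195, 200) and moving with them. About 31 mm remains.

```bash
python3 -m pendant '[[[0.3,0,0],0],[[0.3,0,0],0],[[0.3,0,0],0],[[0.3,0,0],0],[[0.3,0,0],0],[[0.3,0,0],0],[[0.3,0,0],0],[[0.2,0,0],0],[[0.2,0,0],0],[[0.2,0,0],0]]';python3 -m pendant '[[[0.1,0,0],0],[[0.1,0,0],0],[[0.1,0,0],0],[[0.1,0,0],0],[[0,0,0],0],[[0,0,0],0]]'
python3 - <<'E'
from h import *
g=grab_frame("side"); f=grab_frame("top")
crop(g,280,165,380,240,6,"pics/z4.png")
E
```

```text
time_s: 7.15
tool_pos: [0.5004, 0.235, 0.0293]
tcp_rot: [-180.0, -0.0, 85.0]
ft_force: [-0.1, 0.1, 0.1]
gripper_width: 0.0595
finger_force: 0.0
time_s: 7.65
tool_pos: [0.5008, 0.2387, 0.0293]
tcp_rot: [-180.0, 0.0, 85.0]
ft_force: [-0.0, -0.1, -0.6]
gripper_width: 0.0598
finger_force: 0.0
```

View pics/z4.png

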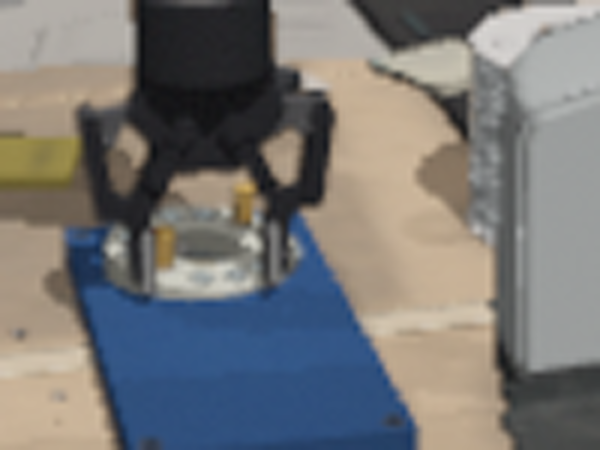

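The ring appears to have dropped in: only a thin rim shows, at (205, 285). I'll back off, rise, and measure the posts from the side.

```bash
python3 -m pendant '[[[-1,0,0],0],[[-1,0,0],0],[[0,0,-3],0],[[0,0,-3],0],[[0,0,-3],0],[[0,0,-3],0],[[-2,0,-2],0],[[-3,0,0],0],[[-3,-3,0],0],[[-3,-3,0],0]]';python3 -m pendant '[[[-2,-3,0],0],[[0,-3,0],0],[[0,0,0],0],[[0,0,0],0]]'
python3 - <<'E'
from h import *
g=grab_frame("side"); f=grab_frame("top")
a=cv2.resize(f["img"][168:226,262:327],None,fx=6,fy=6,interpolation=cv2.INTER_CUBIC)
b=cv2.resize(g["img"][175:230,285:345],None,fx=6,fy=6,interpolation=cv2.INTER_CUBIC)
c=np.zeros((350,750,3),np.uint8); c[:348,:390]=a; c[:330,390:]=b
cv2.imwrite("pics/z5.png",c)
for n,h,roi in(("top",f,(262,168,327,226)),("side",g,(285,180,345,225))):
    hsv=cv2.cvtColor(h["img"],cv2.COLOR_BGR2HSV); m=cv2.inRange(hsv,(10,120,100),(28,255,255))
    k=np.zeros_like(m); x0,y0,x1,y1=roi; k[y0:y1,x0:x1]=m[y0:y1,x0:x1]
    _,_,s,c=cv2.connectedComponentsWithStats(k)
    for q,w in zip(s[1:],c[1:]):
        if q[4]>4: print(n,q,w,ray(h,w[0],w[1] if n=="top" else q[1]+1,.056))
E
```

```text
time_s: 8.58
tool_pos: [0.4314, 0.1135, 0.1699]
tcp_rot: [179.8, 0.0, 85.0]
ft_force: [-0.8, -1.3, -0.4]
gripper_width: 0.0599
finger_force: 0.0
time_s: 8.92
tool_pos: [0.3671, 0.1, 0.1694]
tcp_rot: [-179.9, 0.0, 84.9]
ft_force: [0.8, -0.9, -0.1]
gripper_width: 0.0599
finger_force: 0.0
top [278 183   3   3   8] [278.875 184.125] [0.53694658 0.32081398 0.056     ]
top [282 190  11   7  39] [288.07692308 192.66666667] [0.50783416 0.290403   0.056     ]
top [294 200   3   3   6] [294.83333333 200.83333333] [0.48022609 0.26821104 0.056     ]
side [285 194   7   2  13] [287.76923077 194.46153846] [0.43119504 0.36467587 0.056     ]
side [319 196   3   6  13] [320.23076923 198.46153846] [0.5359263  0.31521575 0.056     ]
side [306 203   3   6  13] [306.61538462 205.38461538] [0.47867478 0.26442533 0.056     ]
```

View pics/z5.png

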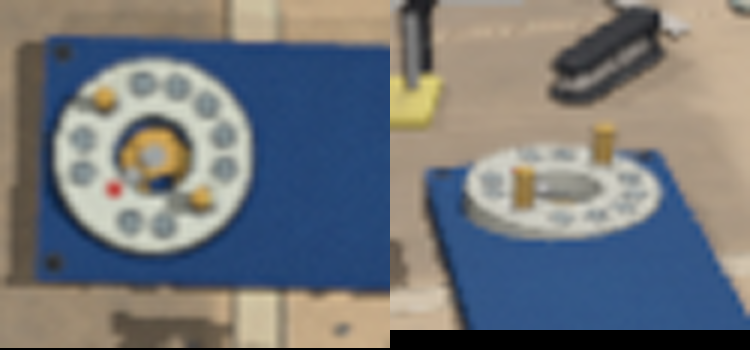

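The ring is in the pocket and propped. The posts are at crop (104, 98) and (200, 198), about 42° in the world, and the tab dot is at (114, 188). I'll put the part-open fingers over the pocket axis, clockwise of the posts, ready to turn.

```bash
python3 -m pendant '[[[3.45,2.02,0],0],[[3.45,2.02,0],0],[[3.45,2.02,0],0],[[3.45,2.02,0],0],[[3.45,2.02,0],0],[[3.48,2.04,0],0],[[0,0,0],7],[[0,0,3],0],[[0,0,3],0],[[0,0,0],0]]';python3 -m pendant '[[[0,0,2],0],[[0,0,2],0],[[0,0,1.3],0],[[0,0,0.7],0],[[0,0,0.5],0],[[0,0,0],0],[[0,0,0],0]]'; python3 -c "
from h import *
print(read_state()['torque'])
g=grab_frame('side'); crop(g,280,165,380,240,6,'pics/z6.png')"
```

```text
time_s: 9.85
tool_pos: [0.5059, 0.2961, 0.1039]
tcp_rot: [-179.5, 0.3, 78.1]
ft_force: [-1.1, -0.4, -0.1]
gripper_width: 0.0597
finger_force: 0.0
time_s: 10.43
tool_pos: [0.5091, 0.2969, 0.045]
tcp_rot: [179.9, -0.0, 78.0]
ft_force: [-0.5, 0.0, -0.4]
gripper_width: 0.0597
finger_force: 0.0
[ 0.01686666 -0.0323462  -0.02473207]
```

View pics/z6.png

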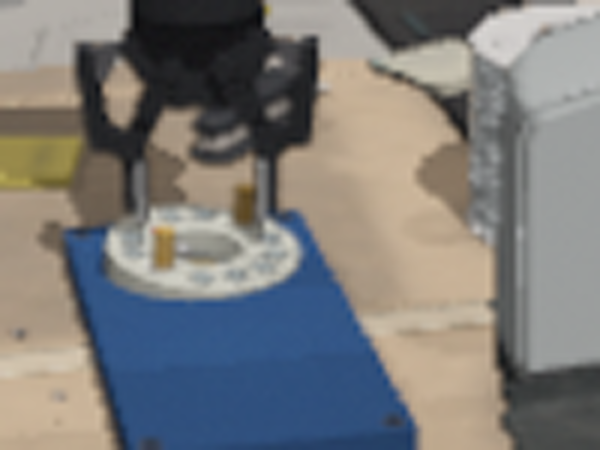

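The fingers are down beside the posts at (140, 220) and (265, 220), just above the ring's top. Now I'll turn CCW.

```bash
python3 -m pendant '[[[0,-0.3,0],-3],[[0,0,0],-3],[[0,0,0],-3],[[0,0,0],-3],[[0,0,0],-3],[[0,0,0],-3],[[0,0,0],-2],[[0,0,0],-2],[[0,0,0],-2],[[0,0,0],-2]]';python3 -c "
from station import *;print(read_state()['torque'])"; python3 -m pendant '[[[0,0,0],-2],[[0,0,0],-2],[[0,0,0],-2],[[0,0,0],-2],[[0,0,0],-2],[[0,0,0],-2],[[0,0,0],-2],[[0,0,0],-2],[[0,0,0],-2],[[0,0,0],-2]]';python3 -c "
from station import *;print(read_state()['torque'])"; python3 -m pendant '[[[0,0,0],-2],[[0,0,0],-2],[[0,0,0],-2],[[0,0,0],-2],[[0,0,0],-2],[[0,0,0],-2],[[0,0,0],-2],[[0,0,0],-2]]';python3 -c "
from h import *;print(read_state()['torque'])
g=grab_frame('side'); crop(g,280,165,380,240,6,'pics/z7.png')"
```

```text
time_s: 11.32
tool_pos: [0.5062, 0.2975, 0.0456]
tcp_rot: [179.9, -0.0, 104.1]
ft_force: [0.1, -0.3, 0.1]
gripper_width: 0.0597
finger_force: 0.2
[-0.10627106 -0.08159852 -0.03086352]
time_s: 12.15
tool_pos: [0.5062, 0.2974, 0.0455]
tcp_rot: [179.9, 0.0, 124.1]
ft_force: [0.5, -1.4, 0.5]
gripper_width: 0.0595
finger_force: 0.4
[-0.15361653 -0.020696   -0.00655023]
time_s: 12.82
tool_pos: [0.5063, 0.2973, 0.0455]
tcp_rot: [179.9, 0.1, 140.1]
ft_force: [0.3, -1.2, -0.9]
gripper_width: 0.0596
finger_force: 0.5
[-0.12021794 -0.05295434 -0.0511984 ]
```

View pics/z7.png

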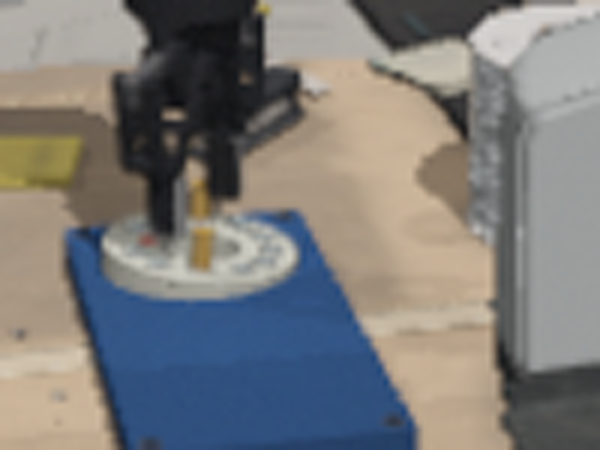

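The ring has turned: the posts line up at (200, 190) and (200, 250), about 78°, so the tab is near 168°. I'll continue gently toward 195°.

```bash
R='from station import *
s=read_state();print(s["torque"],s["joint_vel"][5])'
python3 -m pendant '[[[0,0,0],-1.5],[[0,0,0],-1.5],[[0,0,0],-1.5],[[0,0,0],-1.5],[[0,0,0],-1.5],[[0,0,0],-1.5],[[0,0,0],-1],[[0,0,0],-1],[[0,0,0],-1]]'|sed -n '3,6p';python3 -c "$R"; python3 -m pendant '[[[0,0,0],-1],[[0,0,0],-1],[[0,0,0],-1],[[0,0,0],-1]]'|sed -n '3,6p';python3 -c "$R"; python3 -m pendant '[[[0,0,0],-1],[[0,0,0],-1],[[0,0,0],-1],[[0,0,0],0]]'|sed -n '3,6p';python3 -c "$R
from h import *
g=grab_frame('side'); crop(g,280,165,380,240,6,'pics/z8.png')"
```

```text
tcp_rot: [179.9, 0.1, 152.1]
ft_force: [1.1, -0.3, -0.5]
gripper_width: 0.0596
finger_force: 0.4
[-0.01064532 -0.07695767 -0.05288656] -12.133814097078844
tcp_rot: [-180.0, -0.0, 156.1]
ft_force: [1.3, -0.5, 0.4]
gripper_width: 0.0598
finger_force: 0.4
[-0.0737076  -0.12436895  0.03608172] -11.953694481299795
tcp_rot: [-180.0, -0.0, 159.1]
ft_force: [0.2, -0.2, 0.6]
gripper_width: 0.0596
finger_force: 0.2
[-0.02848514 -0.02155527 -0.04528914] 1.6002713118027314
```

View pics/z8.png

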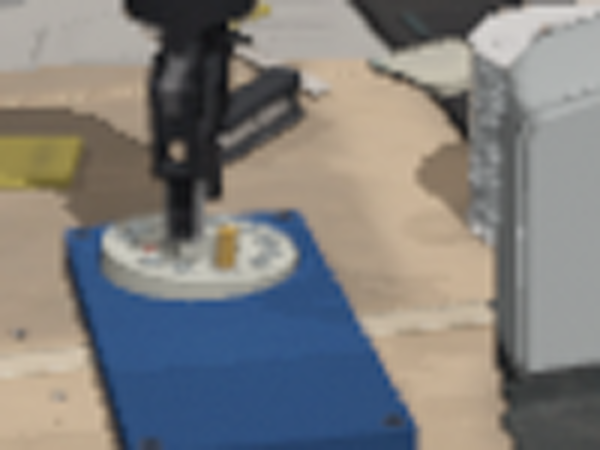

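It is not down yet: the rim at the left (105, 265) is still high, and the tab is near 186°. I'll continue in small steps and watch the force.

```bash
R='from station import *
s=read_state();print(s["torque"])'
for i in 1; do python3 -m pendant '[[[0,0,0],-1],[[0,0,0],-1],[[0,0,0],-1],[[0,0,0],0]]'|sed -n '3,6p';python3 -c "$R";done; python3 -m pendant '[[[0,0,0],-1],[[0,0,0],-1],[[0,0,0],0],[[0,0,0],0]]'|sed -n '3,6p';python3 -c "$R
from h import *
g=grab_frame('side'); cv2.imwrite('pics/s9.png',g['img']); a=cv2.imread('pics/z8.png')
b=cv2.resize(g['img'][165:240,280:380],None,fx=6,fy=6,interpolation=cv2.INTER_CUBIC)
cv2.imwrite('pics/z9.png',np.hstack([a[180:330,60:340],b[180:330,60:340]]))
print(cv2.absdiff(a,b)[180:330,60:340].mean())"
```

```text
tcp_rot: [-180.0, -0.0, 162.1]
ft_force: [0.4, 1.0, -0.1]
gripper_width: 0.0596
finger_force: 0.0
[0.06697981 0.02275166 0.02928219]
tcp_rot: [-180.0, -0.0, 164.0]
ft_force: [-0.0, 0.1, 0.1]
gripper_width: 0.0594
finger_force: 0.0
[0.01084927 0.01314435 0.03054823]
8.791420634920636
```

Finger force fell to zero, which hints the tab has dropped. I'll back off, clear the view, and check numerically (no more pictures to view).

```bash
python3 -m pendant '[[[0,0,0],2.5],[[0,0,0],2.5],[[0,0,-1],0],[[0,0,-2],0],[[0,0,-3],0],[[0,0,-3],0],[[0,0,-3],0],[[1,-3.9,0],0],[[1,-3.9,0],0],[[1,-3.9,0],0]]'>/dev/null;python3 -m pendant '[[[1,-3.9,0],0],[[1,-3.9,0],0],[[1,-3.9,0],0],[[0,0,0],0],[[0,0,0],0]]'
cat > chk.py <<'E'
from h import *
from scipy.optimize import least_squares
g=grab_frame("side"); f=grab_frame("top"); cv2.imwrite("pics/chk_t.png",f["img"]); cv2.imwrite("pics/chk_s.png",g["img"])
def comps(h,lo,hi,roi,mn):
    m=cv2.inRange(cv2.cvtColor(h["img"],cv2.COLOR_BGR2HSV),lo,hi); k=np.zeros_like(m); x0,y0,x1,y1=roi; k[y0:y1,x0:x1]=m[y0:y1,x0:x1]
    _,_,s,c=cv2.connectedComponentsWithStats(k); return [(q,w) for q,w in zip(s[1:],c[1:]) if q[4]>=mn]
for n,h,roi in(("top",f,(262,168,327,226)),("side",g,(290,178,345,225))):
    for q,w in comps(h,(10,120,100),(28,255,255),roi,4): print(n,"brass",q,np.round(w,1),np.round(ray(h,w[0],w[1] if n=="top" else q[1]+1,.053),4))
    for q,w in comps(h,(0,110,100),(7,255,255),roi,1)+comps(h,(170,110,100),(180,255,255),roi,1): print(n,"red",q,np.round(w,1),np.round(ray(h,*w,.029),4))
    for q,w in comps(h,(0,0,130),(180,80,255),roi,100): print(n,"white",q,np.round(w,1))
# expected side bbox of the ring's top rim: level & down vs propped
t=np.linspace(0,2*np.pi,200); c=np.array([.506,.2965,0])
for nm,z,tilt in(("down",.029,0),("prop",.034,np.radians(5.5))):
    d=np.c_[np.cos(t),np.sin(t)]*.055; hz=z+np.tan(tilt)*(d@[np.cos(np.radians(190)),np.sin(np.radians(190))])
    for n,h in(("side",g),("top",f)):
        p=np.array([proj(h,[c[0]+a[0],c[1]+a[1],b]) for a,b in zip(d,hz)]); print(nm,n,np.round([p.min(0),p.max(0)],1).tolist())
E
python3 chk.py
```

```text
time_s: 16.3
tool_pos: [0.3644, 0.099, 0.165]
tcp_rot: [180.0, -0.0, 158.8]
ft_force: [0.1, 0.7, 0.2]
gripper_width: 0.0601
finger_force: 0.0
top brass [282 189  11  11  57] [286.9 193.7] [0.5048 0.2945 0.053 ]
top brass [297 190   2   3   6] [297.5 191. ] [0.5133 0.2593 0.053 ]
top brass [274 195   3   3   7] [275.  196.3] [0.4968 0.3342 0.053 ]
top red [288 202   2   2   4] [288.5 202.5] [0.4775 0.2917 0.029 ]
top white [262 168  65  46 465] [289.9 173.7]
top white [271 179  33  32 663] [286.9 194.3]
top white [262 215  65  11 592] [292.5 220.8]
side brass [307 197   3   6  16] [308.  199.5] [0.495  0.3248 0.053 ]
side brass [317 205   2   5  10] [317.5 207. ] [0.511  0.2451 0.053 ]
side white [ 290  178   55   47 1591] [318.6 196.2]
down side [[296.8, 201.2], [329.2, 213.6]]
down top [[270.8, 178.1], [303.3, 210.4]]
prop side [[296.6, 200.4], [329.2, 211.7]]
prop top [[270.6, 178.1], [303.2, 210.1]]
```

The posts now point to 102° (tab at 192°), and the two views put their tops about 5 mm lower than before, which fits a drop. I'll check the level using the rim and the dot.

Run:
```python
from h import *
g=grab_frame("side"); im=g["img"].astype(int)
for d,z in((.029,.029),(.038,.038)):
    print("dot exp",z,proj(g,[.506+.032*np.cos(np.radians(192)),.2965+.032*np.sin(np.radians(192)),z]))
r=im[:,:,2]-np.maximum(im[:,:,0],im[:,:,1]); s=r[198:216,296:330]; o=np.argwhere((im[198:216,296:330,2]-im[198:216,296:330,1])>25)
print("red",[(int(b)+296,int(a)+198,im[a+198,b+296].tolist()) for a,b in o])
# non-blue region over the deck: ring outline lower edge per column
blue=(im[:,:,0]-im[:,:,2]>40)
t=np.linspace(0,2*np.pi,2000)
def low(z,tilt):
    d=np.c_[np.cos(t),np.sin(t)]*.055; hz=z+np.tan(np.radians(tilt))*(d@[np.cos(np.radians(192)),np.sin(np.radians(192))])
    out=np.array([proj(g,[.506+a[0],.2965+a[1],b]) for a,b in zip(d,hz)]); return out
D=low(.029,0);P=low(.034,5.5);K=low(.026,0)
for c in range(298,330,3):
    print(c,"edge",[int(v)+195 for v in np.flatnonzero(np.diff(blue[195:222,c].astype(int)))],*[np.round([q[abs(q[:,0]-c)<.6,1].min(),q[abs(q[:,0]-c)<.6,1].max()],1) for q in(D,P,K)])
```

```text
dot exp 0.029 [304.28010204 208.84800088]
dot exp 0.038 [304.1886484  206.37064265]
red [(307, 198, [66, 111, 138]), (308, 198, [69, 123, 150]), (309, 198, [80, 126, 152]), (307, 199, [69, 115, 141]), (308, 199, [70, 125, 153]), (309, 199, [81, 127, 153]), (308, 200, [70, 124, 153]), (309, 200, [79, 127, 153]), (308, 201, [70, 125, 152]), (309, 201, [77, 125, 152]), (308, 202, [71, 122, 148]), (318, 204, [99, 155, 182]), (317, 205, [82, 142, 173]), (318, 205, [83, 144, 174]), (317, 206, [67, 121, 148]), (318, 206, [72, 127, 156]), (317, 207, [68, 120, 148]), (318, 207, [72, 126, 155]), (303, 208, [158, 169, 198]), (304, 208, [128, 138, 195]), (305, 208, [124, 134, 194]), (317, 208, [69, 121, 148]), (318, 208, [71, 125, 154]), (304, 209, [147, 156, 190]), (305, 209, [143, 151, 191]), (317, 209, [67, 120, 148]), (318, 209, [71, 126, 154])]
298 edge [202, 204, 211] [204.9 210.6] [202.6 207.8] [205.8 211.4]
301 edge [213] [203.3 212.1] [201.4 209.3] [204.1 212.9]
304 edge [213] [202.3 212.9] [200.8 210.3] [203.1 213.7]
307 edge [214] [201.7 213.3] [200.5 210.9] [202.5 214.2]
310 edge [214] [201.4 213.6] [200.4 211.4] [202.2 214.4]
313 edge [214] [201.2 213.6] [200.5 211.6] [202.  214.4]
316 edge [214] [201.3 213.4] [200.7 211.6] [202.  214.3]
319 edge [213] [201.5 213.1] [201.1 211.5] [202.3 213.9]
322 edge [200, 201, 213] [201.9 212.5] [201.8 211.2] [202.7 213.3]
325 edge [200, 202, 212] [202.8 211.5] [202.7 210.6] [203.6 212.3]
328 edge [199, 204, 210] [204.2 209.9] [204.3 209.4] [205.  210.7]
```

The dot sits at (304.4, 208.4). I expect (304.3, 208.8) when seated and row 206.4 when propped, so the ring is down and level. Handing in.

```bash
python3 -c "
from station import *
print(job_done())"
```

```text
the job is handed in; nothing more can be done
None
```

I slid the ring into the pocket, turned it until its tab dropped into the keyway, and handed the job in at about 16 s. My final camera check showed it fully down and level; handing in returned no verdict.

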